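# Set the cutting gauge to the round-loaf mark

### The job

Set the cutting gauge for round loaves: push its sliding stop along the rail with a fingertip or the outside of the fingers until it clicks into the notch beside the round mark, and leave it sitting there. Only push the stop, do not pinch it, and leave the things lying round the gauge where they are.

Things in the scene. Friction and masses are not known exactly. Their poses are not given: they have to be found in the camera images.
- gauge: fixed cutting gauge: wooden board 150 (x) x 340 (y) x 18 mm; origin at the centre of its underside, z up. A rail (30 mm wide, top 30 mm above the counter) runs along gauge y at gauge x = +30 mm (far side), between dark end blocks (139 to 157 mm from the middle, 48 mm high). Notches, each between two brass ridges, lie at gauge y = -60, 0 and +60 mm. Yaw varies by 0.2 rad either way
- stop (a joint): the sliding stop's y in the gauge's frame, m (-0.115 to 0.115). It starts between two notches and may have to go either way, or over an unwanted notch. It slides with about 0.5 N; from 14 to 7 mm before a notch's centre a spring ball resists with up to 6 N (falling toward the crest), then the stop jumps on to the centre and is held there; pushed on with 6 N, it leaves and springs up to 25 mm on
- tab_mid (a point): middle of the stop's upright push tab: a plate 40 mm wide (gauge x) and 20 mm thick (gauge y: its pushing faces are 10 mm either side of this point), from 51 to 101 mm above the counter (an 8 mm wide dark crest along its middle reaches 105 mm); this point is 78 mm above the counter. It moves only along gauge y
- stop_nose (a point): tip of the little steel pointer on the stop's front end, 24 mm above the counter, at gauge x = -38 mm and the same gauge y as the tab's middle; it points at a mark when the stop is in the notch beside it. Its axes are parallel to the gauge's
- stop_left: the half of the stop on the gauge's +y side (its half of the saddle, push tab and thin fence plate, all aluminium); origin on the counter plane under the tab's middle. Pinching presses on both halves at once; pushing presses on one
- stop_right: the half of the stop on the gauge's -y side; as stop_left
- round_mark: flat round disc of dark wood, 26 mm across, 6 mm high, fixed on the board's near edge at gauge x = -58 mm, beside one of the three notches (same gauge y as the notch; which one varies); origin at the centre of its underside, axes parallel to the gauge's
- square_mark: flat square of dark wood, 24 x 24 x 6 mm, on the board's near edge beside another notch; origin at the centre of its underside
- bar_mark: flat narrow bar of dark wood, 26 (gauge x) x 9 x 6 mm, on the board's near edge beside the third notch; origin at the centre of its underside
- cookie_bag: loose clear bag of cookies, about 65 x 99 x 87 mm high, standing off the gauge's +y end; to be left alone; origin at the centre of its underside
- packet: loose flat kraft packet, 62 x 100 x 14 mm, lying off the gauge's -y end; to be left alone; origin at the centre of its underside
- pen: loose marker pen, 135 mm long, 16 mm thick, lying behind the gauge; to be left alone; origin at the centre of its underside
- tape: loose roll of tape, 98 mm across, 25 mm high, lying off the gauge's far -y corner; to be left alone; origin at the centre of its underside

How it is judged:
By the outcome, as a careful person would: the job done as asked, in the order asked, and still so for the second after the job is handed in, with the robot touching nothing.
It also fails if it takes over 48 s, if anything falls off the work surface, if the arm or the gripper's body presses on something with over 40 N, if the wrist force passes 120 N, or if a joint passes its speed limit or range.

### The arm

A 6-joint arm with a two-finger parallel gripper is mounted at the origin on a cart in front of the work surface, level with it; the furniture and walls round the work are solid. World frame = base frame: x ahead of the robot, y to its left, z up, the work surface at z = 0. Lengths are in mm, angles in rad, forces in N, time in s.
With the tool pointing down it reaches from about 350 to 975 mm from the base axis. Payload 7.1 kg.
Tool frame: the origin (TCP) lies on the front face of the gripper's body, between the roots of the fingers; the fingertips stand 80 mm ahead of it and the grasp point (between the pads) lies 61 mm ahead of it; z points along the fingers, y is the line along which they close (so a half turn about z gives the same grasp; the last joint's range is limited). The gripper opens to 88 mm and grips with 3 to 60 N. Pads are 20 mm wide; open, the fingers measure 115 mm over their backs; the gripper's body (75 mm by 178 mm) begins 61 mm behind the grasp point.
Start: joints at [-1.335, 0.423, 1.63, -0, 1.089, -0.019], TCP at [157.551, -604.8, 302.675] pointing down, gripper open.
Joint ranges: [-3, 3], [-0.9, 2.11], [0.09, 2.58], [-1.31, 4.45], [0.11, 2.69], [-2.54, 2.54]. Speed limits (rad/s): [2.39, 2.39, 3.01, 3.14, 3.14, 3.14].

### API

Orientations are given as a rotation vector (axis times angle).
In Python, from workcell import readout, vision, close_job gives the robot as it stands.
- The arm moves only by the tool servo_tool, never from a script. Its argument "plan" is a list that holds one entry, the list of rows, each a list of 7 numbers: the gripper command: -1 is fully open, 1 is shut, values between are in proportion, then the shift along the world's x, y, z in units of 40 mm (1.0 is 40 mm), then the turn, a rotation vector about the world's x, y, z in units of 5 degrees (1.0 is 5 degrees). A call has 1 to 5 rows; each row shifts and turns the commanded pose from where the row before left it; what a row does not reach is not made up. A row lasts 1/12 s, in which the tool goes at most 41.7 mm and 7.16 degrees, less where a joint would pass 70% of its speed; a pose out of reach is approached as far as the arm can. A call is refused whole if a number of a shift passes 1 or a number of a turn 1, either way. A call with a gripper value outside its range is refused whole. The fingers move at their own pace and stop on an object; the grip force is fixed at half the most. Time passes only in rows, so rows that do not move let the fingers close. It gives the time, the measured TCP pose, the force, the opening and the grip force at its end, in the units of the state.
- readout.get_obs(): the state, without advancing time (a new reading comes with each control period).
- vision.get_image(name): name is "scene" or "top" or "wrist"; returns the picture (400x640x3 uint8, red, green, blue); there is no depth.
- vision.camera_params(name): a dict with "fx", "fy", "cx", "cy" (pixels), "rvec" (rotation vector, rad) and "tvec" (3), from world to camera coordinates, as OpenCV has them; the wrist camera has in their place "hand_eye" (4x4, takes a point from camera to tool coordinates, whose origin is the TCP and whose axes are the flange's). Camera axes: x right, y down, z forward; pixel columns grow to the right and rows downward; lengths in mm; the calibration is good to about 2 mm. A picture is of the moment at which its call begins: read the wrist's pose just before it. camera_params takes no time and is no camera call.
- close_job(): hands the job in; it is judged then, once.
The state is a dict: "t": time; "qpos": joint angles; "qvel": joint speeds; "joint_torque": joint torques, N m; "ee_pos": TCP position; "orientation": TCP orientation; "ft_force": force on the tool from outside, world axes, zero at the start; "moment": the same for the moment, N m; "width": finger opening in mm; "grasp_force": force on a finger pad.
Only numpy, scipy, OpenCV 4.12 (cv2) and the standard library are available. Lean on these libraries where they do the work, as an engineer would, in place of code of your own. Each camera call takes 0.05 s, during which the arm holds its last target. There are 200 camera calls.

## Working session

There is one attempt and no reset: what is moved stays moved. The work goes in short steps, Python scripts to look and compute and a tool call to move; the robot and the scene stay as the last step left them, time stands still between calls to the robot, and variables do not carry over. Pictures are saved under pics/ and viewed, at most 10 in all, crops included, and the job is handed in when it is done.

Besides the shell and the picture viewer there is one more tool, called after ">>>" as name([rows], argument=value, ...), one row to a line, values as JSON. servo_tool: Moves the arm, as the interface text tells. Its arguments: {"type":"object","properties":{"plan":{"type":"array"}},"required":["plan"]}

```bash
mkdir -p pics
python3 - <<'E'
from workcell import readout, vision
import cv2,numpy as np
for n in("scene","top"):
    cv2.imwrite(f"pics/{n}0.png",vision.get_image(n)[:,:,::-1]); 
    p=vision.camera_params(n);print(n,{k:np.round(v,3).tolist() for k,v in p.items()})
    R=cv2.Rodrigues(np.array(p['rvec'],float))[0];print(-R.T@np.array(p['tvec']))
print(readout.get_obs())
E
```

```text
scene {'fx': 364.97, 'fy': 364.97, 'cx': 323.345, 'cy': 193.781, 'rvec': [0.914, -2.517, 1.075], 'tvec': [412.636, 298.054, 663.003]}
[151.17212596 476.13426118 670.16435294]
top {'fx': 401.133, 'fy': 401.133, 'cx': 314.712, 'cy': 200.433, 'rvec': [2.2, -2.136, 0.172], 'tvec': [-2.782, 523.859, 905.024]}
[402.21132232  38.24939624 964.50360934]
{'t': 0.1, 'qpos': array([-1.33502178e+00,  4.23811521e-01,  1.63060115e+00, -8.34720602e-06,
        1.08861433e+00, -1.90106905e-02]), 'qvel': array([ 9.17612969e-06, -3.16117205e-03, -9.79729076e-04, -6.75707560e-04,
       -1.71374092e-03,  1.73327926e-04]), 'joint_torque': array([-1.61640135e-03, -5.45615244e+01, -2.74324143e+01,  6.43585646e-02,
        1.87732227e-02, -1.08706533e-05]), 'ee_pos': array([ 157.44843709, -604.43678159,  301.95483011]), 'orientation': array([-3.11472049e+00, -3.98959061e-01,  2.55141530e-04]), 'ft_force': array([ 0.31215666, -0.65069845, -0.18590682]), 'moment': array([-0.05013035, -0.0062513 ,  0.06889437]), 'grasp_force': 0.0, 'width': 88.26307712807738}
```

View pics/top0.png

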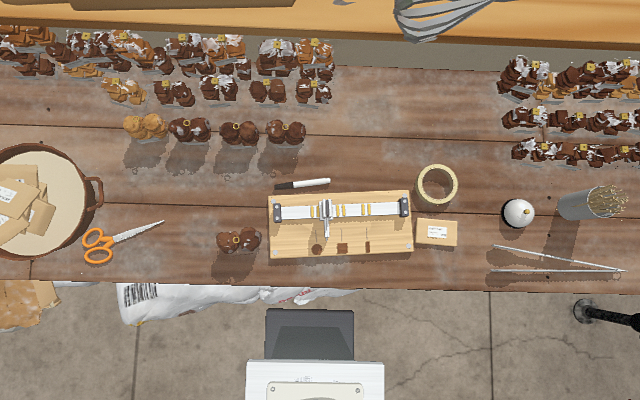

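View pics/scene0.png

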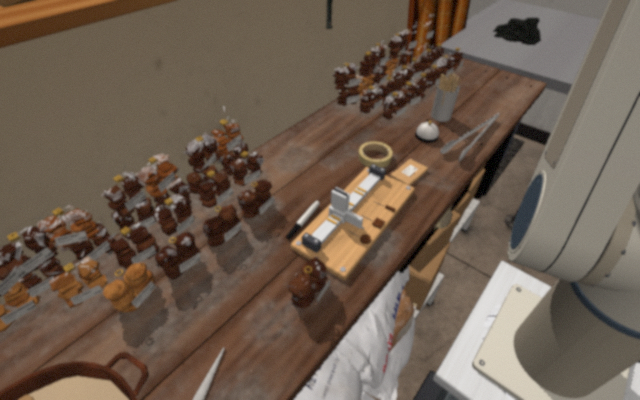

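The top view shows the gauge spanning about (268–413, 190–258). The round mark is near (317,248), the square near (342,247) and the bar near (367,246). The stop is near x≈326, between round and square. I'll enlarge this area and measure it.

```bash
cat > h.py <<'E'
from workcell import readout, vision
import cv2,numpy as np
def cast(n,uv,z):
    p=vision.camera_params(n);R=cv2.Rodrigues(np.array(p['rvec'],float))[0];C=-R.T@np.array(p['tvec'])
    d=R.T@np.array([(uv[0]-p['cx'])/p['fx'],(uv[1]-p['cy'])/p['fy'],1.]);return C+d*(z-C[2])/d[2]
def proj(n,P):
    p=vision.camera_params(n);K=np.array([[p['fx'],0,p['cx']],[0,p['fy'],p['cy']],[0,0,1]])
    return cv2.projectPoints(np.array(P,float).reshape(-1,1,3),np.array(p['rvec'],float),np.array(p['tvec'],float),K,None)[0].reshape(-1,2)
E
python3 - <<'E'
from h import *
im=cv2.imread('pics/top0.png')
c=im[170:270,255:425]
cv2.imwrite('pics/c1.png',cv2.resize(c,None,fx=4.5,fy=4.5,interpolation=cv2.INTER_CUBIC))
hsv=cv2.cvtColor(im,cv2.COLOR_BGR2HSV)
sub=np.zeros(im.shape[:2],np.uint8);sub[188:262,262:418]=1
wood=((hsv[:,:,1]>60)&(hsv[:,:,2]>150)&(sub>0)).astype(np.uint8)
dark=((hsv[:,:,2]<110)&(sub>0)).astype(np.uint8)
for nm,m in(('wood',wood),('dark',dark)):
    k,l,s,ce=cv2.connectedComponentsWithStats(m)
    for i in range(1,k):
        if s[i,4]>12: print(nm,s[i],ce[i].round(1),cast('top',ce[i],24).round(1), cast('top',ce[i],48).round(1))
cn=max(cv2.findContours(wood,0,2)[0],key=cv2.contourArea);r=cv2.minAreaRect(cn);print(r)
for b in cv2.boxPoints(r): print(b,cast('top',b,18).round(1))
E
```

```text
wood [ 268  190  147   69 6516] [340.3 226.8] [464.4 -49.5  24. ] [462.8 -47.2  48. ]
wood [336 205   3  12  29] [337.2 209.7] [504.6 -41.3  24. ] [502.  -39.3  48. ]
wood [342 205   3  11  29] [343.1 209.5] [505.5 -55.5  24. ] [502.8 -53.1  48. ]
wood [362 204   3  11  28] [362.8 209.5] [ 506.9 -102.2   24. ] [504.2 -98.6  48. ]
wood [367 204   4  11  27] [368.7 209.2] [ 508.1 -116.    24. ] [ 505.4 -112.1   48. ]
wood [311 206   3  12  30] [311.9 211.7] [498.1  18.3  24. ] [495.7  18.8  48. ]
wood [317 206   3  11  25] [317.7 211.5] [499.    4.6  24. ] [496.5   5.5  48. ]
wood [416 218   2  25  42] [416.6 231.6] [ 458.4 -230.2   24. ] [ 456.9 -223.3   48. ]
wood [262 229   5   5  22] [264.  231.2] [448.9 128.7  24. ] [447.7 126.3  48. ]
wood [262 237   6  10  31] [264.4 240.4] [427.6 126.8  24. ] [427.  124.5  48. ]
dark [273 188  55   7 179] [297.7 189.7] [549.4  53.3  24. ] [545.6  52.9  48. ]
dark [410 188   8  22 102] [414.4 197.5] [ 539.5 -225.4   24. ] [ 536.  -218.7   48. ]
dark [398 199  10  18  59] [401.1 208.7] [ 511.7 -193.4   24. ] [ 508.9 -187.5   48. ]
dark [262 200  
[... 386 characters left out ...]
    48. ]
dark [268 247   2  12  13] [268.9 252.2] [400.6 115.2  24. ] [400.7 113.2  48. ]
dark [385 252  26   8  88] [401.8 254.6] [ 403.7 -195.    24. ] [ 403.7 -189.    48. ]
dark [367 254  16   2  19] [374.5 254.2] [ 402.9 -130.7   24. ] [ 402.9 -126.4   48. ]
dark [271 259   9   3  15] [275.5 259.6] [384.1  99.4  24. ] [384.6  97.8  48. ]
dark [284 258  13   2  15] [289.7 258.1] [388.4  66.7  24. ] [388.7  66.   48. ]
((340.5865783691406, 223.4051513671875), (63.16205596923828, 144.2601318359375), 87.39744567871094)
[267.0969  195.13196] [534.9 125.6  18. ]
[411.20822 188.58145] [ 561.8 -219.4   18. ]
[414.07626 251.67834] [ 411.3 -225.6   18. ]
[269.96494 258.22885] [386.8 112.7  18. ]
```

View pics/c1.png

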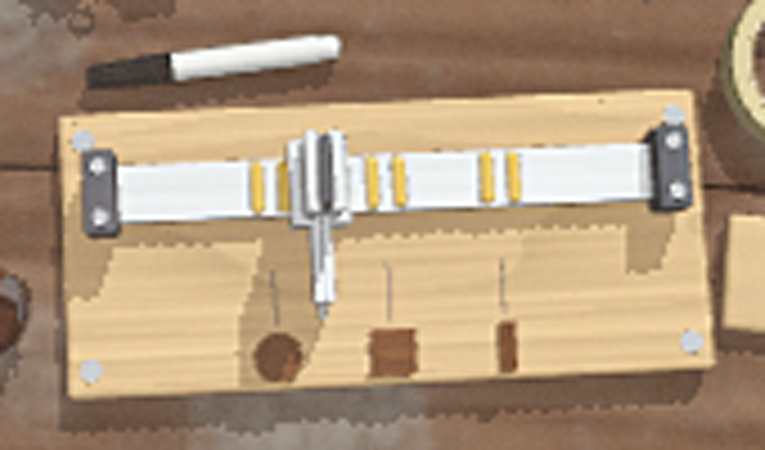

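Crop c1 puts the round mark at crop (278,357), beside the left, +y notch. The stop is at crop x≈322, between that notch and the square's, so it needs a +y push. Next I'll fit the gauge frame from the ridge pairs and check it against the marks and the stop.

Run:
```python
from h import *
N=[cast('top',p,31)[:2] for p in((314.8,211.6),(340.15,209.6),(365.75,209.35))]
full=lambda x,y:(255+(x+.5)/4.5-.5,170+(y+.5)/4.5-.5)
M=[cast('top',full(*p),24)[:2] for p in((278,357),(393,352),(507,347))]
E=[cast('top',full(*p),48)[:2] for p in((100,194),(671,168))]
print(np.round(N,1),np.round(M,1),np.round(E,1))
g=np.array([[30,60],[30,0],[30,-60],[-58,60],[-58,0],[-58,-60],[30,148],[30,-148]],float);w=np.array(N+M+E)
gc=g-g.mean(0);wc=w-w.mean(0)
yaw=np.arctan2((gc[:,0]*wc[:,1]-gc[:,1]*wc[:,0]).sum(),(gc*wc).sum())
R=np.array([[np.cos(yaw),-np.sin(yaw)],[np.sin(yaw),np.cos(yaw)]]);o=w.mean(0)-R@g.mean(0)
print('yaw',yaw,'o',o,'res',np.round((w-o)@R-g,1).tolist())
for nm,uv,z in(('nose',(322,313),24),('tabtop',(324,173),103)): print(nm,((cast('top',full(*uv),z)[:2]-o)@R).round(1))
print('goal tab', o+R@[30,60],'finger final(13.5 half, -3)',o+R@[30,60-10-13.5-3],'pre', o+R@[30,-20])
ob=readout.get_obs();print(ob['ee_pos'])
```

```text
[[ 497.8   11.6]
 [ 504.3  -47.7]
 [ 506.7 -108. ]] [[ 411.2    5.3]
 [ 415.5  -54.3]
 [ 419.7 -113.7]] [[ 490.8   98.9]
 [ 513.1 -193.6]]
yaw 0.07512457068369152 o [472.8761936  -49.96345968] res [[-0.6, -0.5], [1.5, -0.1], [-0.6, -0.4], [0.7, -0.3], [0.4, -0.0], [0.2, 0.5], [-1.0, -0.9], [-0.6, 1.7]]
nose [-35.7  35.8]
tabtop [28.8 36.2]
goal tab [498.28834226  12.11892671] finger final(13.5 half, -3) [500.27727133 -14.30632941] pre [504.29265643 -67.65543139]
[ 157.44843709 -604.43678159  301.95483011]
```

>>> servo_tool([
  [[1,0.4,0.6,0,0,0,-0.7],[1,0.5,0.8,0,0,0,-0.7],[1,0.5,0.8,0,0,0,-0.66],[1,0.5,0.8,0,0,0,0],[1,0.5,0.8,0,0,0,0]],
])

```text
t: 0.52
ee_pos: [253.9, -451.1, 302.3]
orientation: [-3.139, -0.116, 0.0]
ft_force: [0.6, -0.3, -0.2]
width: 57.9
grasp_force: 0.0
```

The fit is good: residuals are at most 1.7 mm and yaw is 0.075. The nose and the tab both read about +36, and the goal is +60. Continuing to the start point.

>>> servo_tool([
  [[1,0.52,0.8,0,0,0,0],[1,0.52,0.8,0,0,0,0],[1,0.52,0.8,0,0,0,0],[1,0.52,0.8,0,0,0,0],[1,0.52,0.8,0,0,0,0]],
])

```text
t: 0.93
ee_pos: [358.0, -291.0, 302.6]
orientation: [-3.139, -0.117, 0.0]
ft_force: [0.3, 0.1, 0.7]
width: 24.9
grasp_force: 0.0
```

>>> servo_tool([
  [[1,0.52,0.8,0,0,0,0],[1,0.52,0.8,0,0,0,0],[1,0.52,0.8,0,0,0,0],[1,0.52,0.8,0,0,0,0],[1,0.52,0.8,0,0,0,0]],
])

```text
t: 1.35
ee_pos: [462.0, -130.9, 302.6]
orientation: [-3.139, -0.118, 0.0]
ft_force: [0.7, -0.3, 0.1]
width: 0.3
grasp_force: 0.0
```

>>> servo_tool([
  [[1,0.52,0.8,0,0,0,0],[1,0.52,0.8,0,0,0,0],[1,0,0,0,0,0,0],[1,0,0,0,0,0,0]],
])

```text
t: 1.68
ee_pos: [503.6, -67.2, 302.3]
orientation: [-3.139, -0.124, 0.001]
ft_force: [-0.4, 0.4, -0.0]
width: 0.3
grasp_force: 0.0
```

>>> servo_tool([
  [[1,0,0,-1,0,0,0],[1,0,0,-1,0,0,0],[1,0,0,-1,0,0,0],[1,0,0,-0.9,0,0,0],[1,0,0,0,0,0,0]],
])

```text
t: 2.1
ee_pos: [498.3, -69.3, 140.7]
orientation: [-3.137, -0.115, 0.019]
ft_force: [-0.1, -0.1, 0.3]
width: 0.2
grasp_force: 0.0
```

Run:
```python
from h import *
im=vision.get_image('scene')[:,:,::-1];cv2.imwrite('pics/s1.png',cv2.resize(im[130:300,260:460],None,fx=3.5,fy=3.5,interpolation=2))
print(readout.get_obs()['ee_pos'],readout.get_obs()['ft_force'])
```

```text
[500.1175875  -69.50911371 143.80742537] [ 0.57304647 -0.27939195  1.27898062]
```

View pics/s1.png

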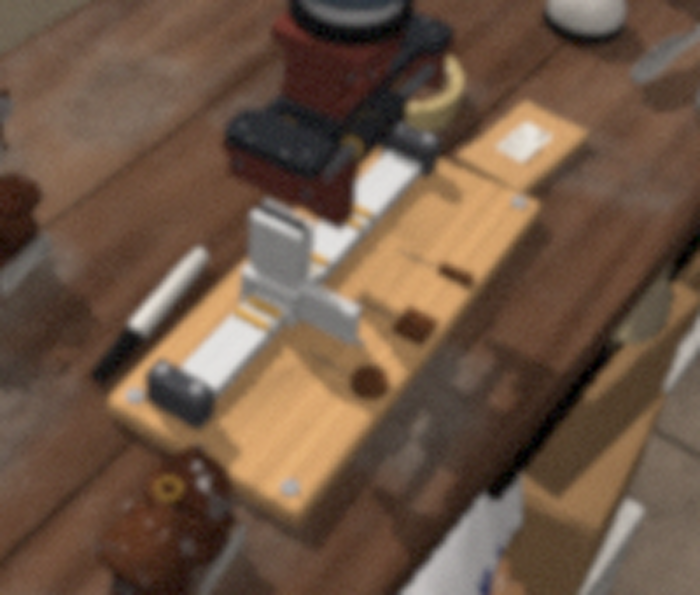

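The scene crop shows the stop upright at crop (280,250), with the gripper behind it on the −y side and clear of everything. Starting the approach and push.

>>> servo_tool([
  [[1,-0.01,0.2,0,0,0,0],[1,-0.01,0.2,0,0,0,0],[1,-0.02,0.2,0,0,0,0],[1,0,0,0,0,0,0],[1,0,0,0,0,0,0]],
])

```text
t: 2.57
ee_pos: [502.2, -44.1, 148.3]
orientation: [3.139, 0.12, 0.004]
ft_force: [0.4, 1.2, 0.2]
width: 0.6
grasp_force: 0.0
```

>>> servo_tool([
  [[1,-0.01,0.1,0,0,0,0],[1,0,0.1,0,0,0,0],[1,-0.01,0.1,0,0,0,0],[1,0,0,0,0,0,0],[1,0,0,0,0,0,0]],
])

```text
t: 2.98
ee_pos: [500.7, -32.6, 146.6]
orientation: [-3.139, -0.119, 0.0]
ft_force: [-0.8, 0.9, -0.1]
width: 0.4
grasp_force: 0.0
```

>>> servo_tool([
  [[1,-0.01,0.1,0,0,0,0],[1,0,0.1,0,0,0,0],[1,-0.01,0.05,0,0,0,0],[1,0,0,0,0,0,0],[1,0,0,0,0,0,0]],
])

```text
t: 3.4
ee_pos: [500.0, -22.7, 146.6]
orientation: [-3.139, -0.118, -0.0]
ft_force: [0.2, -1.1, 0.3]
width: 0.7
grasp_force: 0.1
```

Run:
```python
from h import *
im=vision.get_image('scene')[:,:,::-1];cv2.imwrite('pics/s2.png',cv2.resize(im[180:260,310:390],None,fx=7,fy=7,interpolation=2))
o=np.array([472.88,-49.96]);c,s=np.cos(.0751),np.sin(.0751);R=np.array([[c,-s],[s,c]])
for y in (36,43,53,60):
    P=[np.r_[o+R@[-38,y],24],np.r_[o+R@[10,y+10],101],np.r_[o+R@[10,y-10],101]]
    print(y,((proj('scene',P)-[310,180]+.5)*7-.5).round(0).tolist())
print(((np.array(readout.get_obs()['ee_pos'][:2])-o)@R).round(1),readout.get_obs()['ft_force'])
```

```text
36 [[369.0, 332.0], [244.0, 125.0], [277.0, 90.0]]
43 [[358.0, 345.0], [232.0, 138.0], [266.0, 102.0]]
53 [[342.0, 364.0], [214.0, 156.0], [249.0, 120.0]]
60 [[331.0, 377.0], [202.0, 169.0], [237.0, 132.0]]
[29.  25.1] [ 0.63075215 -0.5475222   0.18549635]
```

View pics/s2.png

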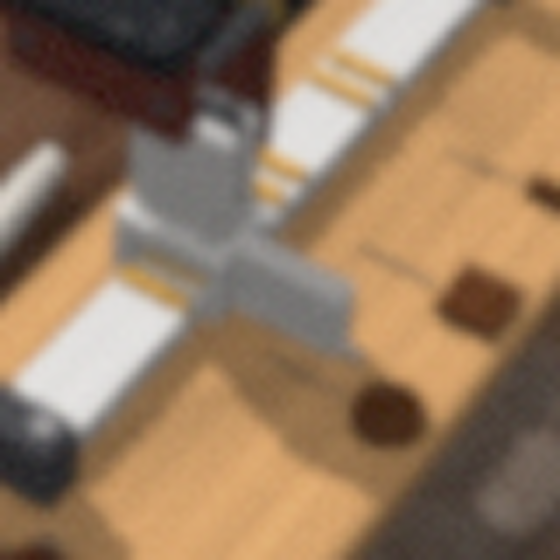

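In the crop the nose is near (360,352), so the stop is at about +46, in contact and not yet clicked. I'll advance gently and watch the force.

>>> servo_tool([
  [[1,0,0.04,0,0,0,0],[1,0,0.04,0,0,0,0],[1,0,0,0,0,0,0]],
])

```text
t: 3.7
ee_pos: [499.8, -19.6, 146.7]
orientation: [3.139, 0.118, -0.001]
ft_force: [-0.3, -2.3, 1.0]
width: 0.1
grasp_force: 1.4
```

>>> servo_tool([
  [[1,0,0.03,0,0,0,0],[1,0,0.02,0,0,0,0],[1,0,0,0,0,0,0]],
])

```text
t: 3.95
ee_pos: [499.8, -17.3, 146.6]
orientation: [-3.139, -0.118, 0.001]
ft_force: [-0.4, -0.6, 0.4]
width: 0.3
grasp_force: 0.5
```

>>> servo_tool([
  [[1,0,0.03,0,0,0,0],[1,0,0,0,0,0,0]],
])

```text
t: 4.12
ee_pos: [500.1, -16.1, 146.7]
orientation: [-3.139, -0.118, -0.0]
ft_force: [-0.2, -0.1, -0.6]
width: 0.3
grasp_force: 0.0
```

Run:
```python
from h import *
im=vision.get_image('scene')[:,:,::-1];cv2.imwrite('pics/s3.png',cv2.resize(im[180:260,310:390],None,fx=7,fy=7,interpolation=2))
o=readout.get_obs();print(o['ee_pos'],o['ft_force'])
```

```text
[500.15486645 -16.1263493  146.73499528] [0.87637025 0.17289858 0.18689254]
```

View pics/s3.png

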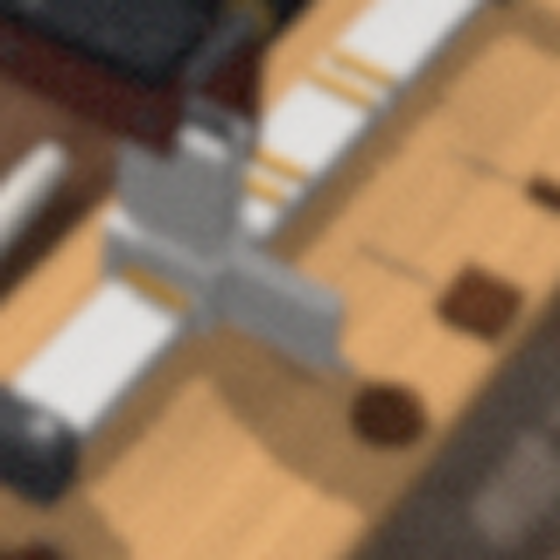

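Between pictures the nose moved from (360,352) to about (345,370), further than the finger did, and contact force is now zero. It looks clicked. I'll back off, lift away and check from the top.

>>> servo_tool([
  [[1,0.02,-0.4,0,0,0,0],[1,0.04,-0.6,0,0,0,0],[1,0,0,0.7,0,0,0],[1,0,0,0.9,0,0,0],[1,0,0,0.9,0,0,0]],
])

```text
t: 4.58
ee_pos: [501.8, -56.6, 247.1]
orientation: [-3.139, -0.116, 0.004]
ft_force: [1.3, 0.1, -0.3]
width: 0.3
grasp_force: 0.0
```

>>> servo_tool([
  [[1,0,0,0.9,0,0,0],[1,-0.5,-0.8,0,0,0,0],[1,-0.5,-0.8,0,0,0,0],[1,-0.5,-0.8,0,0,0,0],[1,-0.5,-0.8,0,0,0,0]],
])

```text
t: 5.0
ee_pos: [421.6, -185.2, 283.2]
orientation: [3.139, 0.12, 0.002]
ft_force: [1.1, 0.1, -0.2]
width: 0.1
grasp_force: 0.0
```

>>> servo_tool([
  [[1,-0.5,-0.8,0,0,0,0],[1,-0.5,-0.8,0,0,0,0],[1,-0.5,-0.8,0,0,0,0],[1,0,0,0,0,0,0],[1,0,0,0,0,0,0]],
])

```text
t: 5.42
ee_pos: [361.5, -281.8, 282.8]
orientation: [3.14, 0.111, 0.001]
ft_force: [-0.7, -0.3, -0.5]
width: 0.4
grasp_force: 0.0
```

Run:
```python
from h import *
im=vision.get_image('top')[:,:,::-1];cv2.imwrite('pics/c2.png',cv2.resize(im[170:270,255:425],None,fx=4.5,fy=4.5,interpolation=cv2.INTER_CUBIC))
o=np.array([472.88,-49.96]);c,s=np.cos(.0751),np.sin(.0751);R=np.array([[c,-s],[s,c]])
for y in (50,60,70): print(y,((proj('top',[np.r_[o+R@[-36,y],24],np.r_[o+R@[30,y],105]])-[255,170]+.5)*4.5-.5).round(0).tolist())
```

```text
50 [[295.0, 315.0], [295.0, 171.0]]
60 [[276.0, 316.0], [275.0, 172.0]]
70 [[256.0, 317.0], [254.0, 173.0]]
```

View pics/c2.png

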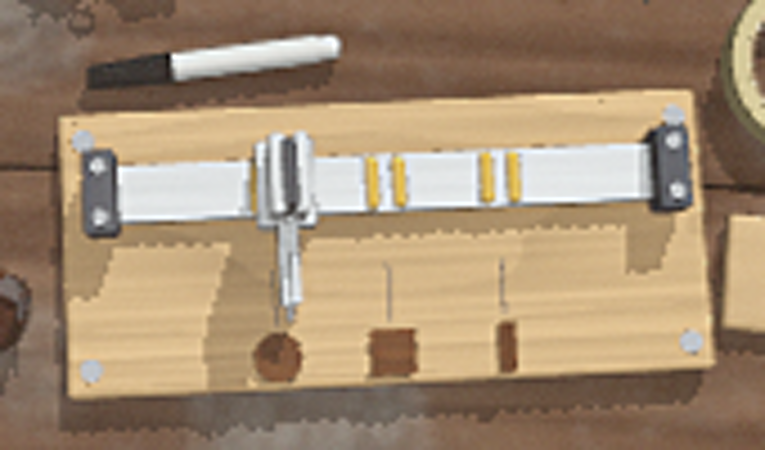

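The top view puts the nose at crop (290,317) and the crest at (290,174), so the stop is at about +53. That is on the brink of the ridge, not yet in the notch (60 would be x≈276). I'll go back and push a few millimetres further.

>>> servo_tool([
  [[1,0.5,0.8,0,0,0,0],[1,0.5,0.8,0,0,0,0],[1,0.5,0.8,0,0,0,0],[1,0.5,0.8,0,0,0,0],[1,0.5,0.8,0,0,0,0]],
])

```text
t: 5.88
ee_pos: [463.4, -117.0, 282.8]
orientation: [-3.139, -0.121, -0.001]
ft_force: [0.0, -1.2, 0.2]
width: 0.2
grasp_force: 0.0
```

>>> servo_tool([
  [[1,0.5,0.8,0,0,0,0],[1,0.5,0.8,0,0,0,0],[1,0,0,0,0,0,0],[1,0,0,0,0,0,0]],
])

```text
t: 6.22
ee_pos: [503.1, -53.1, 282.5]
orientation: [-3.139, -0.127, 0.0]
ft_force: [0.2, -0.7, -0.6]
width: 0.4
grasp_force: 0.0
```

>>> servo_tool([
  [[1,0,0,-0.9,0,0,0],[1,0,0,-0.9,0,0,0],[1,0,0,-0.9,0,0,0],[1,0,0,-0.7,0,0,0],[1,0,0,0,0,0,0]],
])

```text
t: 6.63
ee_pos: [498.6, -56.1, 142.1]
orientation: [-3.138, -0.118, 0.015]
ft_force: [-0.6, -0.6, 0.1]
width: 0.5
grasp_force: 0.0
```

>>> servo_tool([
  [[1,-0.02,0.3,0,0,0,0],[1,-0.02,0.3,0,0,0,0],[1,-0.02,0.3,0,0,0,0],[1,0,0,0,0,0,0],[1,0,0,0,0,0,0]],
])

```text
t: 7.05
ee_pos: [500.6, -19.3, 148.2]
orientation: [3.139, 0.121, 0.004]
ft_force: [0.1, 0.1, 1.0]
width: 0.3
grasp_force: 0.0
```

>>> servo_tool([
  [[1,0,0.05,0,0,0,0],[1,0,0.05,0,0,0,0],[1,0,0,0,0,0,0],[1,0,0,0,0,0,0]],
])

```text
t: 7.38
ee_pos: [500.0, -16.5, 146.8]
orientation: [3.139, 0.118, 0.0]
ft_force: [-0.7, -0.2, 1.5]
width: 0.5
grasp_force: 0.0
```

>>> servo_tool([
  [[1,0,0.03,0,0,0,0],[1,0,0.02,0,0,0,0],[1,0,0,0,0,0,0]],
])

```text
t: 7.63
ee_pos: [499.9, -14.4, 146.6]
orientation: [-3.139, -0.117, 0.0]
ft_force: [-0.2, 1.3, -0.4]
width: 0.5
grasp_force: 0.0
```

```bash
cat > m.py <<'E'
from h import *
# brown dark crest + nose not separable simply: track stop motion in scene view by template of fence/nose between pictures
import sys
ref=cv2.imread('pics/s2.png');im=vision.get_image('scene')[:,:,::-1]
cur=cv2.resize(im[180:260,310:390],None,fx=7,fy=7,interpolation=2)
t=ref[240:360,225:370]
for nm,i in(('s2',ref),('s3',cv2.imread('pics/s3.png')),('now',cur)):
    r=cv2.matchTemplate(i[180:450,150:450],t,cv2.TM_CCOEFF_NORMED);_,v,_,l=cv2.minMaxLoc(r);print(nm,l[0]+150-225,l[1]+180-240,round(v,2))
o=readout.get_obs();print(o['ee_pos'].round(1),o['ft_force'].round(1))
E
python3 m.py
```

```text
s2 0 0 1.0
s3 -10 12 0.99
now -22 26 0.96
[499.9 -14.4 146.6] [0.4 0.2 0. ]
```

The stop jumped about 7.5 mm while the finger moved about 2 mm, so it has clicked. Retreating and verifying.

>>> servo_tool([
  [[1,0.02,-0.4,0,0,0,0],[1,0.04,-0.6,0,0,0,0],[1,0,0,0.7,0,0,0],[1,0,0,0.9,0,0,0],[1,0,0,0.9,0,0,0]],
])

```text
t: 8.1
ee_pos: [501.5, -54.8, 246.9]
orientation: [-3.139, -0.116, 0.005]
ft_force: [-0.2, -0.0, 0.7]
width: 0.4
grasp_force: 0.0
```

>>> servo_tool([
  [[1,0,0,0.9,0,0,0],[1,-0.5,-0.8,0,0,0,0],[1,-0.5,-0.8,0,0,0,0],[1,-0.5,-0.8,0,0,0,0],[1,-0.5,-0.8,0,0,0,0]],
])

```text
t: 8.52
ee_pos: [421.4, -183.3, 283.0]
orientation: [3.139, 0.12, 0.001]
ft_force: [0.4, -0.2, -0.1]
width: 0.1
grasp_force: 0.0
```

>>> servo_tool([
  [[1,-0.5,-0.8,0,0,0,0],[1,-0.5,-0.8,0,0,0,0],[1,-0.5,-0.8,0,0,0,0],[1,0,0,0,0,0,0],[1,0,0,0,0,0,0]],
])

```text
t: 8.93
ee_pos: [361.3, -279.8, 282.7]
orientation: [-3.139, -0.111, -0.0]
ft_force: [-0.2, -0.2, -1.1]
width: 0.5
grasp_force: 0.0
```

Run:
```python
from h import *
im=vision.get_image('top')[:,:,::-1];cv2.imwrite('pics/c3.png',cv2.resize(im[170:270,255:425],None,fx=4.5,fy=4.5,interpolation=cv2.INTER_CUBIC))
```

```text
(no output)
```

View pics/c3.png

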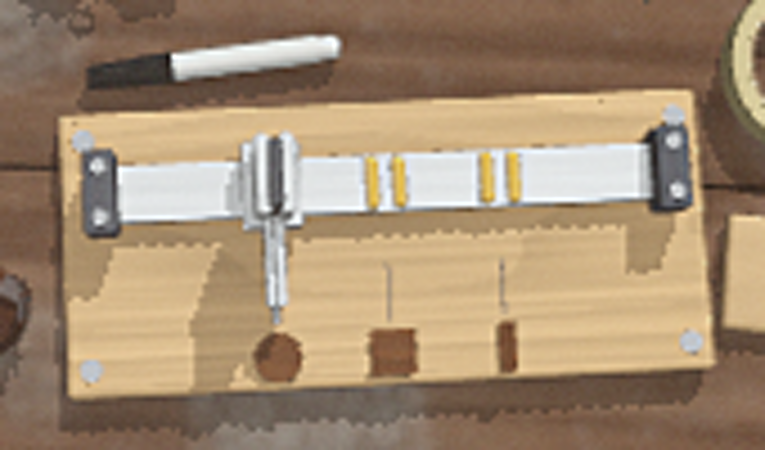

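The nose is now at crop (276,317), exactly where +60 should appear, and it points at the round mark. The other things have not moved.

```bash
python3 -c "from workcell import close_job; print(close_job())"
```

```text
the job is handed in; nothing more can be done
None
```

The stop was pushed (never pinched) into the notch beside the round mark, the last top picture shows it there with the pen, tape, packet and bag apparently unmoved, and the job is handed in at about 9 s.

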